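Load a label roll on the unwinder and snap its retaining cap on

ROBOT

A 7-joint arm with a two-finger parallel gripper is mounted at the origin on a cart in front of the work surface, level with it; the furniture and walls round the work are solid. World frame = base frame: x ahead of the robot, y to its left, z up, the work surface at z = 0. Lengths are in m, angles in rad, forces in N, time in s.
With the tool pointing down it reaches from about 0.4 to 0.85 m from the base axis. Payload 10.4 kg.
Tool frame: the origin (TCP) lies at the very end of the fingers, on their centre line; the grasp point (between the pads) lies r.tcp_to_grasp behind it (r.tcp_to_grasp is the distance from the TCP to the grasp point, in m); z points along the fingers, y is the line along which they close (so a half turn about z gives the same grasp; the last joint's range is limited). The gripper opens to 87 mm and grips with 3 to 60 N. Pads are 19 mm wide; open, the fingers measure 117 mm over their backs; the gripper's body (75 mm by 190 mm) begins 51 mm behind the grasp point.
Start: joints at [1.085, 0.332, -0.065, 1.46, 0.022, 1.35, -0.088], TCP at [0.279, -0.559, 0.223] pointing down, gripper open.
Joint ranges: [-2.6, 2.6], [-0.5, 2.12], [-1.47, 1.34], [0.16, 2.42], [-1.27, 4.41], [0.06, 2.06], [-2.6, 2.6]. Speed limits (rad/s): [2.22, 2.22, 2.79, 2.79, 3.14, 3.14, 3.14].

INTERFACE

Orientations are given as a unit quaternion [x, y, z, w].
In Python, from bench import monitor, cams, ticket, r gives the robot as it stands.
- The arm moves only by the shell command python3 -m crank 'ROWS' [OPENING] [FORCE]. ROWS is a JSON object whose one key "steps" holds a list of rows, each a list of 2 entries, a list of its own where there are three numbers: the shift along the world's x, y, z in units of 25 mm (1.0 is 25 mm), then the turn, a rotation vector about the world's x, y, z in units of 5 degrees (1.0 is 5 degrees). In form: {"steps": [[[x, y, z], [ax, ay, az]], ...]}. A call has 1 to 10 rows; each row shifts and turns the commanded pose from where the row before left it; what a row does not reach is not made up. A row lasts 1/12 s, in which the tool goes at most 41.7 mm and 7.16 degrees, less where a joint would pass 70% of its speed; a pose out of reach is approached as far as the arm can. A call is refused whole if a number of a shift passes 1 or a number of a turn 1, either way. A call with a gripper value outside its range is refused whole. OPENING is the finger opening in mm, from 0 to 87, set as the call begins (- or left out, the last holds). The fingers move at their own pace and stop on an object; FORCE is the grip in N (left out, the last holds). Time passes only in rows, so rows that do not move let the fingers close. It gives the time, the measured TCP pose, the force, the opening and the grip force at its end, in the units of the state.
- monitor.read_state(): the state, without advancing time (a new reading comes with each control period).
- cams.camera(name): name is "side" or "top"; returns a dict with "pixels" (384x512x3 uint8, blue, green, red), "z_map" (384x512 float32, m along the optical axis (not along the pixel's ray), 0 where there is no reading), "vfov" (degrees; the focal length in pixels is half the picture's height over the tangent of half this angle, whatever the lens; pixels are square), "cx", "cy" (the principal point, pixels), "T" (4x4, takes a point from camera to world coordinates). Camera axes: x right, y up, looking along -z (the intrinsics and any distortion apply to the point x, -y, -z); pixel columns grow to the right and rows downward; lengths in m; the calibration is good to about 2 mm. A picture is of the moment at which its call begins.
- ticket.close_job(): hands the job in; it is judged then, once.
The state is a dict: "time": time; "joint_positions": joint angles; "joint_vel": joint speeds; "joint_torque": joint torques, N m; "ee_pos": TCP position; "eef_rot": TCP orientation; "ft_force": force on the tool from outside, world axes, zero at the start; "torque": the same for the moment, N m; "width": finger opening in m; "grip_force": force on a finger pad.
Only numpy, scipy, OpenCV 4.12 (cv2) and the standard library are available. Lean on these libraries where they do the work, as an engineer would, in place of code of your own. Each camera call takes 0.05 s, during which the arm holds its last target. There are 200 camera calls.

TASK

Load the small roll of labels onto the label unwinder: slip it over the spindle so that it lies flat on the round platter and let it go, then put the snap cap over the stud, knob up, and press it straight down until it clicks past the detent. Keep pressing after the click until the cap has pushed the roll and the sprung platter most of the way down, and finish while still holding the cap pressed down there: do not let go. Leave the tape ring, the tape measure and the weight where they stand.

Things in the scene. Friction and masses are not known exactly. Their poses are not given: they have to be found in the camera images.
- unwinder: Label unwinder fixed to the bench, axis upright; origin on the axis at bench level. Grey round base 90 mm across, 10 mm high; in its middle a round aluminium spindle: hub 21 mm across up to z = 36 mm, tapering to a stud 12 mm across from z = 41 mm up. A black sprung platter (60 mm across) round the hub carries the roll; unpressed its top is at z = 26 mm. Yaw does not matter.
- stud_tip (a point): Tip of the stud on the unwinder's axis, 65 mm above the bench. The stud narrows from 12 mm across at z = 59 mm to 6 mm at the tip. The detent: three sprung steel balls stand out of the stud at z = 56 mm (19 mm across over them).
- platter (a joint): How far the sprung platter is pressed down, m: 0 = up (it stays up under the roll's and cap's weight), 0.010 = on its stop. Spring: about 2.4 N at 0, 5 N at 0.004, 8.4 N at 0.010. With a clicked cap let go it rests at about 0.003; held down well means over 0.0065.
- ball0 (a joint): How far the first detent ball is pushed into the stud, m: 0 = fully out, about 0.002 while the cap's lip passes.
- ball1 (a joint): Second detent ball, the same.
- ball2 (a joint): Third detent ball, the same.
- label_roll: Small roll of white labels lying flat on the bench, 58 mm across, 26 mm high, 60 g, on a cardboard core with a 25 mm hole right through along its axis; origin at the centre of its underside, z up. On the unpressed platter its origin is 26 mm above the bench.
- cap: Grey plastic snap cap standing mouth down, 40 g; origin at the centre of its mouth (underside), z up its axis. Ribbed body 36 mm across, 28 mm high; on top a round grip knob 23 mm across, z = 28 to 48 mm. Round the knob is a flat shoulder 6 mm wide at z = 28 mm on which fingertips can push. Inside: at the mouth a lip 4 mm high with a 15 mm hole, above it a wider cavity up to z = 24.5 mm.
- cap_mouth (a point): Centre of the cap's mouth (same point as the cap's origin). On the stud the lip meets the balls when this is about 60 mm above the bench (about 10 to 14 N push it past), meets the roll at 52 mm, and has clicked (balls out again above the lip, force drops) at about 50 mm; below that it pushes roll and platter down, 42 mm being the stop.
- tape_white: Bystander: narrow ring of white tape lying flat, 80 mm across, 20 mm high; origin at the centre of its underside. Leave it alone.
- tape_measure: Bystander: grey and black tape measure, 39x81x62 mm; origin at the centre of its underside. Leave it alone.
- weight: Bystander: metal scale weight with a knob on top, 38 mm across, 58 mm high; origin at the centre of its underside. Leave it alone.
Not all that is in view belongs to the job. What is shaped like the cap but red or yellow is not meant. What is shaped like the label_roll but orange is not meant.

How it is judged:
By the outcome, as a careful person would: the job done as asked, in the order asked, and still so for the second after the job is handed in, while the arm keeps its last pose, push and grip.
It also fails if it takes over 54 s, if anything falls off the work surface, if the arm or the gripper's body presses on something with over 40 N, if the wrist force passes 120 N, or if a joint passes its speed limit or range.

## Working session

There is one attempt and no reset: what is moved stays moved. The work goes in short steps, Python scripts to look and compute and a shell command to move; the robot and the scene stay as the last step left them, time stands still between calls to the robot, and variables do not carry over. Pictures are saved under pics/ and viewed, at most 10 in all, crops included, and the job is handed in when it is done.

```bash
ls; mkdir -p pics; python3 - <<'E'
from bench import monitor,cams,ticket,r
import cv2,numpy as np
for n in("side","top"):
    c=cams.camera(n); cv2.imwrite(f"pics/{n}0.png",c["pixels"]); np.savez(f"{n}0.npz",**c)
    print(n,[ (k,c[k]) for k in c if k not in("pixels","z_map")],(c["z_map"]>0).mean())
s=monitor.read_state();print(s,r.tcp_to_grasp)
E
```

```text
pics
side [('vfov', 48.283511910484556), ('cx', 256.6931620357833), ('cy', 185.67072086039974), ('T', array([[-0.99893818,  0.03429824, -0.0307594 ,  0.57231455],
       [-0.04542341, -0.62170447,  0.78193367,  0.76837475],
       [ 0.00769569,  0.7825006 ,  0.62260227,  0.70626667],
       [ 0.        ,  0.        ,  0.        ,  1.        ]]))] 0.9958292643229166
top [('vfov', 53.47662854587801), ('cx', 253.1987140901555), ('cy', 191.73758735567915), ('T', array([[ 0.01213903,  0.99716744, -0.07422757,  0.53845247],
       [-0.99983907,  0.01112386, -0.01407469, -0.02557489],
       [-0.01320913,  0.07438648,  0.997142  ,  0.99098824],
       [ 0.        ,  0.        ,  0.        ,  1.        ]]))] 0.9962972005208334
{'time': 0.1, 'joint_positions': array([ 1.08542181,  0.33280805, -0.06471827,  1.46082607,  0.02156191,
        1.34992622, -0.08847937]), 'joint_vel': array([ 1.86024362e-04, -3.11365793e-03, -6.73432451e-05, -3.13753395e-03,
        8.22959679e-04, -4.49645225e-05,  1.04354272e-03]), 'joint_torque': array([ 1.36255541e-03, -6.24544644e+01,  2.44783511e-02, -3.90719569e+01,
       -6.14711805e-02,  3.65845766e-02,  7.30567103e-05]), 'ee_pos': array([ 0.27888507, -0.5589439 ,  0.22184886]), 'eef_rot': array([ 9.73343482e-01,  2.29351390e-01, -1.53207764e-04, -6.18548697e-04]), 'ft_force': array([ 0.21056758,  1.03433228, -0.68030636]), 'torque': array([-0.00923088,  0.01995743, -0.03654634]), 'grip_force': 0.0, 'width': 0.08675467613375056} 0.0187
```

View pics/top0.png

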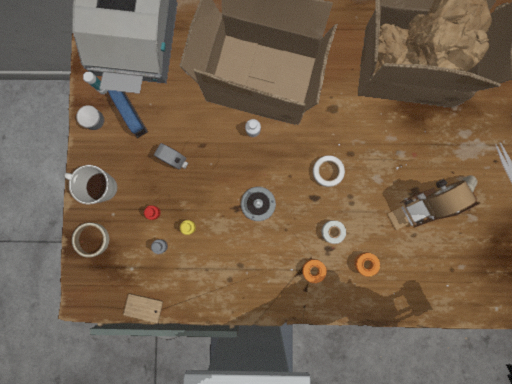

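View pics/side0.png

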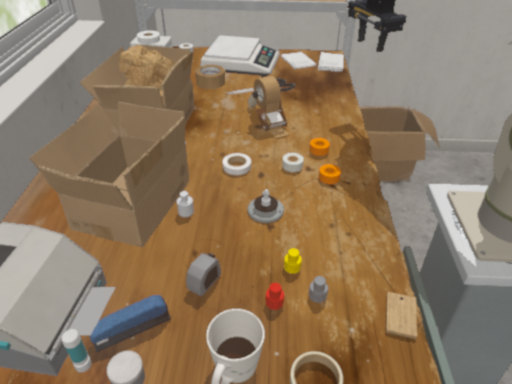

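The top view shows the white roll at (334,232), with the 80 mm tape ring at (328,171) and orange rolls at (315,271) and (368,265) as its look-alikes. The grey cap is at (158,246), with red at (151,212) and yellow at (187,228). The unwinder is at (258,203), the weight at (253,127) and the tape measure at (170,157). In the side view the roll is at (292,162), the grey cap at (318,289) and the stud at (265,198). I choose the small white roll and the grey cap. Next come a close crop and measurements from both views.

```bash
cat > h.py <<'E'
import numpy as np,cv2
from scipy.optimize import least_squares
def cloud(c):
    h,w=c["z_map"].shape; f=h/2/np.tan(np.radians(float(c["vfov"]))/2)
    v,u=np.mgrid[:h,:w]; z=c["z_map"]
    P=np.stack([(u-c["cx"])/f*z,-(v-c["cy"])/f*z,-z,np.ones_like(z)],-1)
    return (P@np.asarray(c["T"]).T)[...,:3]
def circ(p):
    f=lambda q:np.hypot(p[:,0]-q[0],p[:,1]-q[1])-q[2]
    s=least_squares(f,[*p[:,:2].mean(0),.02],loss="soft_l1",f_scale=.002);return s.x
def hull(p): # enclosing circle
    (x,y),R=cv2.minEnclosingCircle(p[:,:2].astype(np.float32));return np.round([x,y,R],4)
E
python3 - <<'E'
from h import *
seeds=dict(roll=((334,232),(292,162)),cap=((158,246),(318,289)),unw=((258,203),(265,205)))
bands=dict(roll=[(.018,.034)],cap=[(.038,.06),(.02,.034)],unw=[(.055,.075),(.018,.032),(.004,.016)])
crops=[]
for n,i in(("top",0),("side",1)):
    c=np.load(f"{n}0.npz");X=cloud(c)
    for k in seeds:
        u,v=seeds[k][i];sl=np.s_[v-32:v+32,u-32:u+32];P=X[sl].reshape(-1,3)
        crops.append(cv2.resize(c["pixels"][v-25:v+25,u-25:u+25],(260,260),interpolation=cv2.INTER_CUBIC))
        ctr=X[v,u]
        P=P[np.hypot(*(P[:,:2]-ctr[:2]).T)<.055]
        print(n,k,"ctr",ctr.round(4),"hist",np.histogram(P[:,2],np.arange(-.004,.08,.004))[0])
        for a,b in bands[k]:
            q=P[(P[:,2]>a)&(P[:,2]<b)]
            if len(q)>4:print("  ",a,b,len(q),"medz",np.median(q[:,2]).round(4),"mean",q.mean(0).round(4),"hull",hull(q))
cv2.imwrite("pics/crop.png",np.vstack([np.hstack(crops[:3]),np.hstack(crops[3:])]))
E
```

```text
top roll ctr [ 0.5103 -0.222  -0.0033] hist [638  87  10  10   5  13  81 243  16   0   0   0   0   0   0   0   0   0
   0   0]
   0.018 0.034 344 medz 0.0252 mean [ 0.5127 -0.2164  0.0251] hull [ 0.5128 -0.2168  0.0289]
top cap ctr [0.472  0.2206 0.0482] hist [903 149   3   7   6   9   7  48  29   5   4   6  45  21   0   0   0   0
   0   0]
   0.038 0.06 73 medz 0.047 mean [0.4701 0.2248 0.0467] hull [0.4701 0.2255 0.0116]
   0.02 0.034 86 medz 0.0272 mean [0.4714 0.2206 0.0272] hull [0.4702 0.2258 0.0182]
top unw ctr [ 0.5801 -0.0245  0.0644] hist [312 127 159 323  36   2  86 256  19   7  10   1   0   0   1  18  11   4
   1   0]
   0.055 0.075 34 medz 0.0599 mean [ 0.5819 -0.0243  0.0604] hull [ 0.5821 -0.0245  0.0086]
   0.018 0.032 362 medz 0.0251 mean [ 0.5821 -0.0246  0.0252] hull [ 0.5821 -0.0245  0.0298]
   0.004 0.016 518 medz 0.0091 mean [ 0.5808 -0.0249  0.009 ] hull [ 0.5822 -0.0247  0.0448]
side roll ctr [ 0.514  -0.1942  0.0269] hist [404  74  18  36  27  34  82 112   2   0   0   0   0   0   0   0   0   0
   0   0]
   0.018 0.034 207 medz 0.0242 mean [ 0.5125 -0.2126  0.0239] hull [ 0.5115 -0.2158  0.0314]
side cap ctr [0.4718 0.2357 0.0303] hist [1392   65   20   20   26   29   24   83   35   16   18   13   80   15
    0    0    0    0    0    0]
   0.038 0.06 117 medz 0.0466 mean [0.4705 0.2293 0.0457] hull [0.4704 0.2276 0.0118]
   0.02 0.034 154 medz 0.027 mean [0.4716 0.2347 0.0269] hull [0.4707 0.2279 0.0182]
side unw ctr [ 0.5825 -0.0146  0.024 ] hist [320  68 141 264   4   3  81 185  10  15  16   8   8   3   8  18   8   2
   0   0]
   0.055 0.075 33 medz 0.0591 mean [ 0.5826 -0.0209  0.0593] hull [ 0.5822 -0.0228  0.0087]
   0.018 0.032 279 medz 0.0249 mean [ 0.5818 -0.0178  0.0248] hull [ 0.5819 -0.0242  0.0321]
   0.004 0.016 409 medz 0.0086 mean [ 0.5815 -0.0054  0.0085] hull [ 0.5812 -0.0216  0.0455]
```

View pics/crop.png

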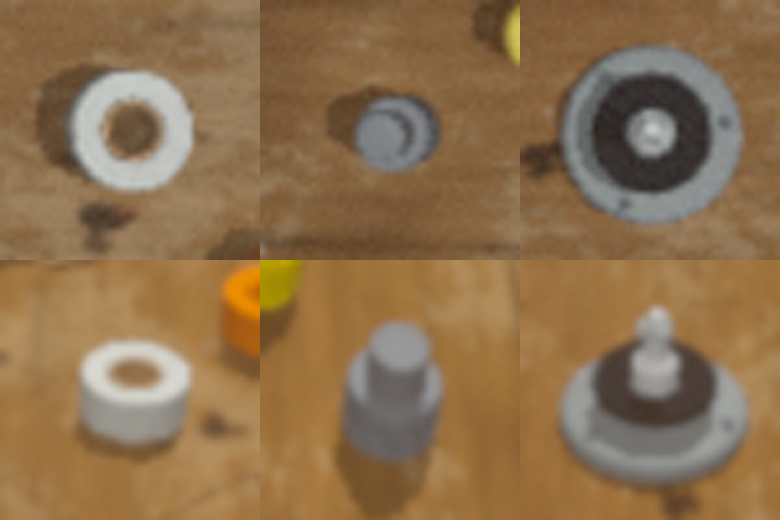

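Both crops show the right things: a white roll with a cardboard core, and a grey cap with knob up. Measured heights of roughly 26, 48 and 64 mm and radii of 29, 18 and 45 mm agree with the text, and the two views agree to 2 mm. I take the averages: roll (0.5125,-0.216), stud (0.582,-0.0235), cap (0.4703,0.2266).

```bash
python3 -m crank '{"steps":[[[0.67,0.98,0],[0,0,0]],[[0.67,0.98,0],[0,0,0]],[[0.67,0.98,0],[0,0,0]],[[0.67,0.98,0],[0,0,0]],[[0.67,0.98,0],[0,0,0]],[[0.67,0.98,0],[0,0,0]],[[0.67,0.98,0],[0,0,0]],[[0.67,0.98,0],[0,0,0]],[[0.67,0.98,0],[0,0,0]],[[0.67,0.98,0],[0,0,0]]]}' 87 20
python3 -m crank '{"steps":[[[0.67,0.98,0],[0,0,0]],[[0.67,0.98,0],[0,0,0]],[[0.67,0.98,0],[0,0,0]],[[0.67,0.98,-0.5],[0,0,0]],[[0,0,-1],[0,0,0]],[[0,0,-1],[0,0,0]],[[0,0,-1],[0,0,0]],[[0,0,-1],[0,0,0]],[[0,0,0],[0,0,0]],[[0,0,0],[0,0,0]]]}' 87 20
python3 - <<'E'
from bench import cams
import cv2,numpy as np
ims=[]
for n,(u,v) in(("top",(334,232)),("side",(292,145))):
    c=cams.camera(n);np.savez(f"{n}1.npz",**c); ims.append(cv2.resize(c["pixels"][v-50:v+50,u-50:u+50],(390,390),interpolation=cv2.INTER_CUBIC))
cv2.imwrite("pics/a1.png",np.hstack(ims))
E
```

```text
time: 0.93
ee_pos: [0.447, -0.3129, 0.2223]
eef_rot: [0.973, 0.229, -0.0, -0.0]
ft_force: [0.3, -0.2, -0.1]
width: 0.087
grip_force: 0.0
time: 1.77
ee_pos: [0.5127, -0.2159, 0.1094]
eef_rot: [0.973, 0.229, -0.001, -0.001]
ft_force: [1.0, -0.2, 1.5]
width: 0.087
grip_force: 0.0
```

View pics/a1.png

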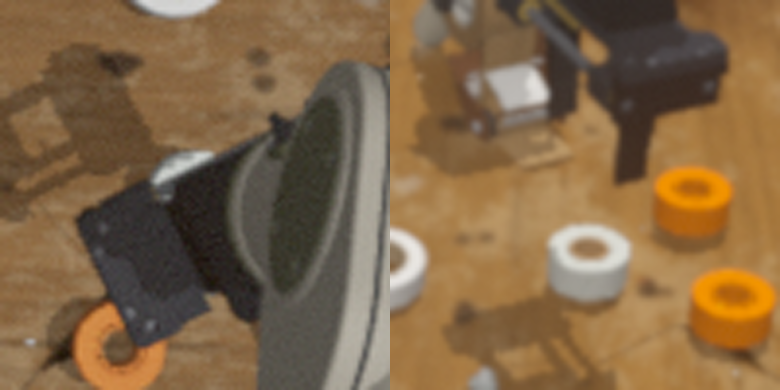

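The gripper is above the roll (left view, roll partly hidden at (185,170); right view, fingers at (625,160) and (560,90) over the roll at (590,265)). I check the fingertips in the camera frame against the measured TCP.

```bash
python3 - <<'E'
from h import *
for n in("side","top"):
    X=cloud(np.load(n+"1.npz")).reshape(-1,3)
    d=X-np.array([.5127,-.2159,.1094]); ax=np.array([.446,-.895]); pl=d[:,:2]@ax; pp=d[:,:2]@np.array([.895,.446])
    m=(abs(pl)<.075)&(abs(pp)<.03)&(d[:,2]>-.02)&(d[:,2]<.035)
    for s in(-1,1):
        q=m&(pl*s>0)
        if q.sum():print(n,s,q.sum(),"pl",pl[q].min().round(4),pl[q].max().round(4),"pp",pp[q].min().round(4),pp[q].max().round(4),"zmin",np.percentile(d[q,2],[0,5]).round(4))
E
```

```text
side -1 97 pl -0.0572 -0.0416 pp -0.0115 0.0131 zmin [-0.0007  0.0034]
side 1 92 pl 0.0388 0.0538 pp -0.0092 0.0133 zmin [0.0006 0.0028]
```

The side camera reads about +2 mm in y relative to the tool, and the top camera agrees with it. In the tool frame: roll (0.5122,-0.2168), unwinder (0.5818,-0.0246), cap (0.4702,0.2257). Next I descend and grip.

```bash
python3 -m crank '{"steps":[[[-0.02,-0.04,-0.7],[0,0,0]],[[0,0,-0.7],[0,0,0]],[[0,0,-0.7],[0,0,0]],[[0,0,-0.7],[0,0,0]],[[0,0,-0.7],[0,0,0]],[[0,0,-0.4],[0,0,0]],[[0,0,-0.2],[0,0,0]],[[0,0,0],[0,0,0]],[[0,0,0],[0,0,0]]]}' 87 20
python3 -m crank '{"steps":[[[0,0,0],[0,0,0]],[[0,0,0],[0,0,0]],[[0,0,0],[0,0,0]],[[0,0,0],[0,0,0]],[[0,0,0],[0,0,0]],[[0,0,0],[0,0,0]],[[0,0,0],[0,0,0]],[[0,0,0],[0,0,0]]]}' 50 15
```

```text
time: 2.62
ee_pos: [0.5138, -0.2175, 0.0087]
eef_rot: [0.973, 0.229, 0.001, 0.0]
ft_force: [0.5, 0.0, -0.1]
width: 0.087
grip_force: 0.0
time: 3.28
ee_pos: [0.5131, -0.2173, 0.0077]
eef_rot: [0.973, 0.229, 0.0, 0.0]
ft_force: [-1.1, -0.2, 2.5]
width: 0.0554
grip_force: 15.0
```

```bash
python3 -m crank '{"steps":[[[0,0,0.5],[0,0,0]],[[0,0,0.7],[0,0,0]],[[0,0,0.8],[0,0,0]],[[0,0,0.8],[0,0,0]],[[0,0,0.8],[0,0,0]],[[0,0,0.4],[0,0,0]],[[0,0,0],[0,0,0]],[[0,0,0],[0,0,0]],[[0,0,0],[0,0,0]]]}'
python3 - <<'E'
from bench import cams,monitor
from h import *
s=monitor.read_state()["ee_pos"];print(s)
ims=[]
for n,(u,v) in(("top",(334,232)),("side",(292,145))):
    c=cams.camera(n); ims.append(cv2.resize(c["pixels"][v-40:v+40,u-40:u+40],(390,390),interpolation=cv2.INTER_CUBIC))
    X=cloud(c);d=X-s;w=c["pixels"].min(-1)>130
    m=w&(np.hypot(d[...,0],d[...,1])<.04)&(abs(d[...,2])<.03)
    q=d[m];print(n,m.sum(),q.min(0),q.max(0),[hull(q[q[:,2]>np.percentile(q[:,2],95)-t]) for t in(.006,.03)])
cv2.imwrite("pics/a2.png",np.hstack(ims))
E
```

```text
time: 4.03
ee_pos: [0.5123, -0.2171, 0.1064]
eef_rot: [0.973, 0.229, -0.001, -0.0]
ft_force: [0.2, -0.1, -1.2]
width: 0.0558
grip_force: 15.0
[ 0.51232934 -0.21706166  0.10643547]
top 1 [0.0241629  0.0140754  0.02096429] [0.0241629  0.0140754  0.02096429] [array([0.0242, 0.0141, 0.0001]), array([0.0242, 0.0141, 0.0001])]
side 153 [-0.00689696 -0.02234256 -0.00757527] [0.02557771 0.03152464 0.01937675] [array([0.004 , 0.0029, 0.0276]), array([0.0039, 0.0038, 0.0284])]
```

View pics/a2.png

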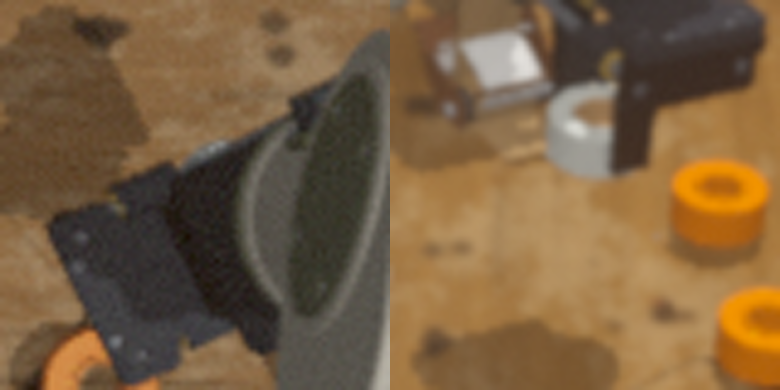

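The roll hangs level in the fingers, seen at (590,130) in the right view. Its underside is 7.6 mm below the TCP and it is centred. Next I move it over the stud.

```bash
python3 -m crank '{"steps":[[[0.15,0.45,0],[0,0,0]],[[0.31,0.85,0],[0,0,0]],[[0.31,0.85,0],[0,0,0]],[[0.31,0.85,0],[0,0,0]],[[0.31,0.85,0],[0,0,0]],[[0.31,0.85,0],[0,0,0]],[[0.31,0.85,0],[0,0,0]],[[0.31,0.85,0],[0,0,0]],[[0.31,0.85,0],[0,0,0]],[[0.15,0.45,0],[0,0,0]]]}'
python3 -m crank '{"steps":[[[0,0,0],[0,0,0]],[[0,0,0],[0,0,0]],[[0,0,0],[0,0,0]]]}'
python3 - <<'E'
from bench import cams,monitor
from h import *
s=monitor.read_state()["ee_pos"];print(s)
ims=[]
for n,(u,v) in(("top",(258,203)),("side",(265,185))):
    c=cams.camera(n); ims.append(cv2.resize(c["pixels"][v-40:v+40,u-40:u+40],(390,390),interpolation=cv2.INTER_CUBIC))
cv2.imwrite("pics/a3.png",np.hstack(ims))
E
```

```text
time: 4.97
ee_pos: [0.5829, -0.0204, 0.1071]
eef_rot: [0.973, 0.231, 0.0, -0.001]
ft_force: [-0.7, 0.3, -0.1]
width: 0.0556
grip_force: 15.0
time: 5.22
ee_pos: [0.5822, -0.026, 0.1072]
eef_rot: [0.973, 0.229, -0.0, 0.0]
ft_force: [-0.4, 0.2, -1.1]
width: 0.0557
grip_force: 15.0
[ 0.5821555  -0.02604333  0.10720501]
```

View pics/a3.png

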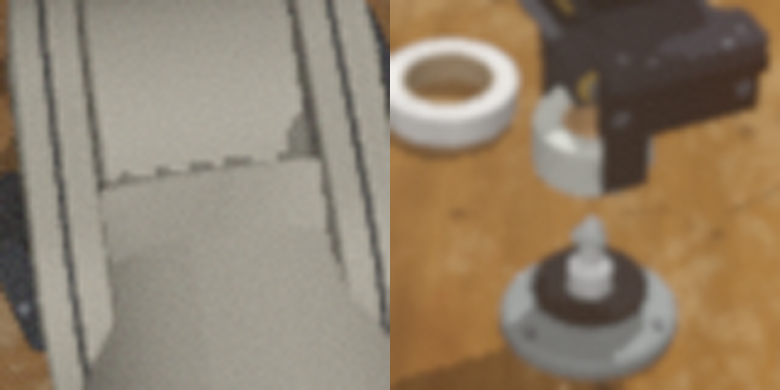

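The roll sits over the stud (right view, roll at (575,140), stud at (592,230)). I descend in two steps and watch the force.

```bash
python3 -m crank '{"steps":[[[0,0,-0.4],[0,0,0]],[[0,0,-0.4],[0,0,0]],[[0,0,-0.4],[0,0,0]],[[0,0,-0.4],[0,0,0]],[[0,0,-0.4],[0,0,0]],[[0,0,0],[0,0,0]],[[0,0,0],[0,0,0]],[[0,0,0],[0,0,0]]]}'
python3 -m crank '{"steps":[[[0,0,-0.15],[0,0,0]],[[0,0,-0.15],[0,0,0]],[[0,0,-0.15],[0,0,0]],[[0,0,0],[0,0,0]],[[0,0,0],[0,0,0]],[[0,0,0],[0,0,0]]]}'
```

```text
time: 5.98
ee_pos: [0.5828, -0.0247, 0.0578]
eef_rot: [0.973, 0.229, 0.0, 0.0]
ft_force: [-0.1, 0.6, 0.2]
width: 0.0554
grip_force: 15.0
time: 6.48
ee_pos: [0.5826, -0.0248, 0.0464]
eef_rot: [0.973, 0.229, 0.0, 0.0]
ft_force: [0.2, 0.7, -1.3]
width: 0.0552
grip_force: 15.0
```

Roll underside is now at about 39 mm with no side force. I go the last 12 mm.

```bash
python3 -m crank '{"steps":[[[0,0,-0.12],[0,0,0]],[[0,0,-0.12],[0,0,0]],[[0,0,-0.12],[0,0,0]],[[0,0,-0.08],[0,0,0]],[[0,0,-0.04],[0,0,0]],[[0,0,0],[0,0,0]],[[0,0,0],[0,0,0]],[[0,0,0],[0,0,0]]]}'
```

```text
time: 7.15
ee_pos: [0.5827, -0.0248, 0.0344]
eef_rot: [0.973, 0.229, 0.0, 0.0]
ft_force: [-0.6, -0.2, -0.5]
width: 0.0552
grip_force: 15.0
```

```bash
python3 -m crank '{"steps":[[[0,0,-0.03],[0,0,0]],[[0,0,0],[0,0,0]]]}'
python3 -m crank '{"steps":[[[0,0,0],[0,0,0]],[[0,0,0],[0,0,0]],[[0,0,0],[0,0,0]],[[0,0,0],[0,0,0]],[[0,0,0],[0,0,0]],[[0,0,0],[0,0,0]]]}' 80
python3 -m crank '{"steps":[[[0,0,0.5],[0,0,0]],[[0,0,0.8],[0,0,0]],[[0,0,0.8],[0,0,0]],[[0,0,0.8],[0,0,0]],[[0,0,0.8],[0,0,0]],[[0,0,0.8],[0,0,0]],[[-0.2,0.5,0.2],[0,0,0]],[[-0.3,0.8,0],[0,0,0]],[[-0.35,0.8,0],[0,0,0]],[[-0.35,0.8,0],[0,0,0]]]}'
python3 -m crank '{"steps":[[[-0.4,0.95,0],[0,0,0]],[[-0.4,0.95,0],[0,0,0]],[[-0.4,0.95,0],[0,0,0]],[[-0.4,0.95,0],[0,0,0]],[[-0.4,0.95,0],[0,0,0]],[[-0.4,0.95,0],[0,0,0]],[[-0.4,0.95,0],[0,0,0]],[[-0.4,0.45,0],[0,0,0]],[[0,0,0],[0,0,0]],[[0,0,0],[0,0,0]]]}' 42
python3 - <<'E'
from bench import cams,monitor
from h import *
s=monitor.read_state();print(s["ee_pos"],s["width"])
ims=[]
for n,(u,v) in(("side",(265,195)),("side",(318,270))):
    c=cams.camera(n); ims.append(cv2.resize(c["pixels"][v-50:v+50,u-50:u+50],(390,390),interpolation=cv2.INTER_CUBIC))
cv2.imwrite("pics/a4.png",np.hstack(ims)); X=cloud(c)
T=cams.camera("top");Y=cloud(T)
for nm,P in(("side",X),("top",Y)):
    P=P.reshape(-1,3);D=P[np.hypot(P[:,0]-.5818,P[:,1]+.0246)<.04]
    q=D[(D[:,2]>.045)&(D[:,2]<.056)];print(nm,len(q),np.median(q[:,2]),hull(q) if len(q) else 0)
E
```

```text
time: 7.32
ee_pos: [0.5828, -0.0248, 0.0337]
eef_rot: [0.973, 0.229, 0.0, 0.0]
ft_force: [0.1, -0.7, 1.3]
width: 0.0553
grip_force: 15.0
time: 7.82
ee_pos: [0.5825, -0.0248, 0.0336]
eef_rot: [0.973, 0.229, -0.0, 0.0]
ft_force: [-0.2, 0.1, -0.3]
width: 0.0787
grip_force: 0.0
time: 8.65
ee_pos: [0.5517, 0.0493, 0.1513]
eef_rot: [0.973, 0.229, 0.0, -0.0]
ft_force: [0.3, 0.2, 0.4]
width: 0.0799
grip_force: 0.0
time: 9.48
ee_pos: [0.4717, 0.2262, 0.1512]
eef_rot: [0.973, 0.23, 0.0, 0.0]
ft_force: [-0.8, 0.0, 0.1]
width: 0.0423
grip_force: 0.0
[0.47165371 0.22615069 0.15120002] 0.04229194188923668
side 289 0.0505885840664021 [ 0.5825 -0.0236  0.0303]
top 348 0.05097842385067297 [ 0.5827 -0.0254  0.0288]
```

View pics/a4.png

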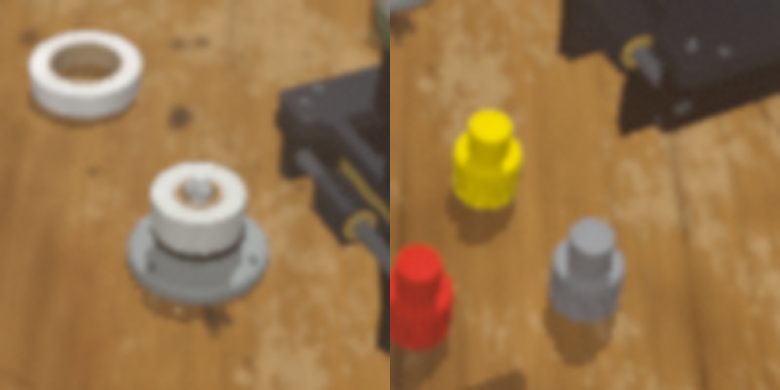

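The roll lies flat on the platter with the stud through it (left view, (198,190)), top at about 51 mm. The grey cap is untouched at (588,265) in the right view, with yellow and red beside it. I descend to the knob with the tips just above the shoulder.

```bash
python3 -m crank '{"steps":[[[-0.05,-0.02,-0.7],[0,0,0]],[[0,0,-0.7],[0,0,0]],[[0,0,-0.7],[0,0,0]],[[0,0,-0.7],[0,0,0]],[[0,0,-0.7],[0,0,0]],[[0,0,-0.7],[0,0,0]],[[0,0,-0.4],[0,0,0]],[[0,0,-0.22],[0,0,0]],[[0,0,0],[0,0,0]],[[0,0,0],[0,0,0]]]}' 42
python3 -m crank '{"steps":[[[0,0,0],[0,0,0]],[[0,0,0],[0,0,0]]]}'
```

```text
time: 10.47
ee_pos: [0.4717, 0.2247, 0.0311]
eef_rot: [0.973, 0.229, 0.0, -0.0]
ft_force: [0.2, 0.0, 0.9]
width: 0.0423
grip_force: 0.0
time: 10.63
ee_pos: [0.472, 0.2249, 0.0315]
eef_rot: [0.973, 0.229, 0.001, -0.0]
ft_force: [0.5, -0.6, -0.4]
width: 0.0417
grip_force: 0.0
```

```bash
python3 -m crank '{"steps":[[[-0.05,0.02,-0.08],[0,0,0]],[[0,0,0],[0,0,0]],[[0,0,0],[0,0,0]],[[0,0,0],[0,0,0]]]}'
python3 -m crank '{"steps":[[[0,0,0],[0,0,0]],[[0,0,0],[0,0,0]],[[0,0,0],[0,0,0]],[[0,0,0],[0,0,0]],[[0,0,0],[0,0,0]],[[0,0,0],[0,0,0]],[[0,0,0],[0,0,0]]]}' 15 45
python3 -m crank '{"steps":[[[0,0,0.4],[0,0,0]],[[0,0,0.7],[0,0,0]],[[0,0,0.8],[0,0,0]],[[0,0,0.8],[0,0,0]],[[0,0,0.8],[0,0,0]],[[0,0,0.5],[0,0,0]],[[0,0,0],[0,0,0]],[[0,0,0],[0,0,0]]]}'
python3 - <<'E'
from bench import cams,monitor
from h import *
s=monitor.read_state()["ee_pos"];print(s)
c=cams.camera("side");X=cloud(c);d=X-s-np.array([.0006,.0021,0])
m=(np.hypot(d[...,0],d[...,1])<.03)&(d[...,2]<-.002)&(d[...,2]>-.05)
v,u=np.argwhere(m).mean(0).astype(int)
q=d[m];print(m.sum(),q.min(0),q.max(0),hull(q),u,v)
cv2.imwrite("pics/a5.png",cv2.resize(c["pixels"][v-40:v+40,u-40:u+40],(480,480),interpolation=cv2.INTER_CUBIC))
E
```

```text
time: 10.97
ee_pos: [0.4701, 0.2252, 0.0287]
eef_rot: [0.973, 0.229, 0.0, 0.0]
ft_force: [-0.7, 0.2, 0.2]
width: 0.042
grip_force: 0.0
time: 11.55
ee_pos: [0.4701, 0.2253, 0.0286]
eef_rot: [0.973, 0.229, 0.0, 0.0]
ft_force: [-0.2, 0.2, -0.0]
width: 0.022
grip_force: 45.0
time: 12.22
ee_pos: [0.4703, 0.2252, 0.1289]
eef_rot: [0.973, 0.229, 0.001, 0.0]
ft_force: [-0.7, -0.4, -1.2]
width: 0.0218
grip_force: 45.0
[0.47032608 0.225187   0.12892922]
194 [-0.01805454 -0.01632427 -0.02935839] [ 0.01854186  0.01746048 -0.00209054] [ 0.002  -0.0028  0.0208] 321 260
```

View pics/a5.png

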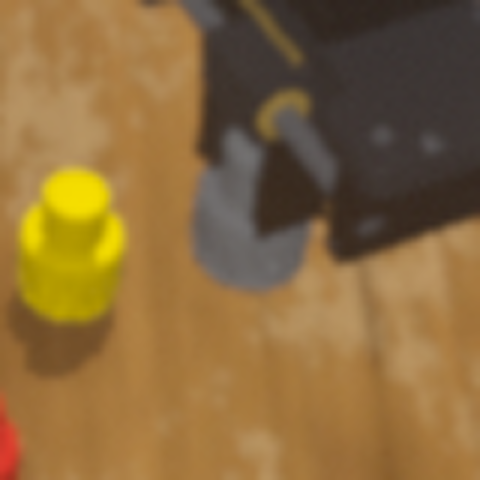

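The cap is held upright and centred at (250,220) in the crop. Its mouth is about 28.6 mm below the TCP, so it is at roughly 100 mm. Next I carry it over the stud.

```bash
python3 -m crank '{"steps":[[[0.2,-0.5,0],[0,0,0]],[[0.41,-0.92,0],[0,0,0]],[[0.43,-0.95,0],[0,0,0]],[[0.43,-0.95,0],[0,0,0]],[[0.43,-0.95,0],[0,0,0]],[[0.43,-0.95,0],[0,0,0]],[[0.43,-0.95,0],[0,0,0]],[[0.43,-0.95,0],[0,0,0]],[[0.43,-0.95,0],[0,0,0]],[[0.43,-0.95,0],[0,0,0]]]}'
python3 -m crank '{"steps":[[[0.25,-0.6,0],[0,0,0]],[[0.17,-0.38,0],[0,0,0]],[[0,0,0],[0,0,0]],[[0,0,0],[0,0,0]],[[0,0,0],[0,0,0]],[[0,0,0],[0,0,0]]]}'
python3 - <<'E'
from bench import cams,monitor
from h import *
s=monitor.read_state()["ee_pos"];print(s)
c=cams.camera("side");u,v=265,180
cv2.imwrite("pics/a6.png",cv2.resize(c["pixels"][v-40:v+40,u-40:u+40],(480,480),interpolation=cv2.INTER_CUBIC))
E
```

```text
time: 13.1
ee_pos: [0.5708, -0.0016, 0.1269]
eef_rot: [0.973, 0.229, -0.001, -0.0]
ft_force: [0.3, 0.5, -0.7]
width: 0.0218
grip_force: 45.0
time: 13.6
ee_pos: [0.5814, -0.023, 0.1285]
eef_rot: [0.973, 0.23, -0.0, -0.0]
ft_force: [-0.2, 0.1, -0.5]
width: 0.0218
grip_force: 45.0
[ 0.58142123 -0.02303008  0.12848509]
```

View pics/a6.png

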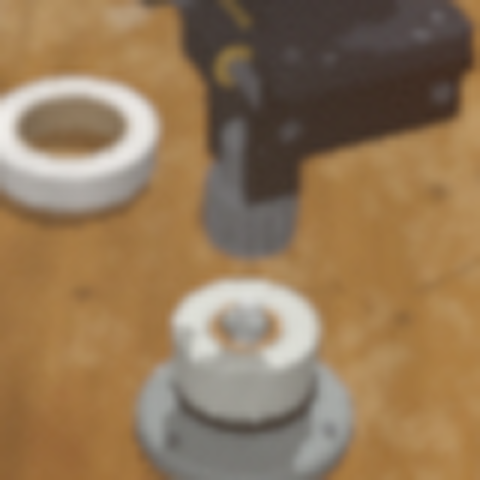

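The cap hangs over the stud (cap at (250,215), stud at (247,320)). I correct by 1–2 mm and lower to just above the balls.

```bash
python3 -m crank '{"steps":[[[0.02,-0.05,-0.2],[0,0,0]],[[0,0,-0.4],[0,0,0]],[[0,0,-0.4],[0,0,0]],[[0,0,-0.3],[0,0,0]],[[0,0,-0.1],[0,0,0]],[[0,0,0],[0,0,0]],[[0,0,0],[0,0,0]],[[0,0,0],[0,0,0]]]}' - 60
python3 -m crank '{"steps":[[[0,0,0],[0,0,0]],[[0,0,0],[0,0,0]],[[0,0,0],[0,0,0]],[[0,0,0],[0,0,0]]]}'
```

```text
time: 14.32
ee_pos: [0.5826, -0.0259, 0.0939]
eef_rot: [0.973, 0.229, 0.0, 0.0]
ft_force: [-0.0, 0.4, -0.4]
width: 0.0214
grip_force: 60.0
time: 14.65
ee_pos: [0.5824, -0.026, 0.0938]
eef_rot: [0.973, 0.229, 0.0, 0.0]
ft_force: [-0.7, 0.0, -1.0]
width: 0.0217
grip_force: 60.0
```

```bash
python3 -m crank '{"steps":[[[-0.01,0.04,-0.08],[0,0,0]],[[0,0,-0.08],[0,0,0]],[[0,0,-0.06],[0,0,0]],[[0,0,0],[0,0,0]],[[0,0,0],[0,0,0]]]}'
python3 -m crank '{"steps":[[[0,0,-0.05],[0,0,0]],[[0,0,-0.05],[0,0,0]],[[0,0,-0.05],[0,0,0]],[[0,0,0],[0,0,0]]]}'
python3 -m crank '{"steps":[[[0,0,-0.05],[0,0,0]],[[0,0,-0.05],[0,0,0]],[[0,0,0],[0,0,0]]]}'
```

```text
time: 15.07
ee_pos: [0.5819, -0.0247, 0.088]
eef_rot: [0.973, 0.229, -0.0, -0.0]
ft_force: [0.0, 0.9, 0.9]
width: 0.0217
grip_force: 60.0
time: 15.4
ee_pos: [0.5828, -0.0246, 0.0858]
eef_rot: [0.973, 0.229, 0.001, 0.0]
ft_force: [-3.6, 1.9, 9.8]
width: 0.0217
grip_force: 61.4
time: 15.65
ee_pos: [0.582, -0.0246, 0.0819]
eef_rot: [0.973, 0.23, 0.0, -0.0]
ft_force: [-0.8, 2.0, -0.3]
width: 0.0215
grip_force: 60.1
```

The lip met the balls at about 10 N and the force then dropped, with the mouth at about 53 mm. I keep pressing.

```bash
python3 -m crank '{"steps":[[[0,0,-0.06],[0,0,0]],[[0,0,-0.06],[0,0,0]],[[0,0,-0.06],[0,0,0]],[[0,0,0],[0,0,0]],[[0,0,0],[0,0,0]]]}'
python3 -m crank '{"steps":[[[0,0,-0.06],[0,0,0]],[[0,0,-0.06],[0,0,0]],[[0,0,-0.04],[0,0,0]],[[0,0,0],[0,0,0]],[[0,0,0],[0,0,0]]]}'
```

```text
time: 16.07
ee_pos: [0.5821, -0.025, 0.0771]
eef_rot: [0.973, 0.229, -0.0, -0.0]
ft_force: [0.5, 1.7, -1.8]
width: 0.0214
grip_force: 60.0
time: 16.48
ee_pos: [0.5822, -0.025, 0.0735]
eef_rot: [0.973, 0.229, 0.0, 0.0]
ft_force: [-0.0, 1.1, 3.8]
width: 0.0219
grip_force: 60.3
```

```bash
python3 -m crank '{"steps":[[[0,0,-0.04],[0,0,0]],[[0,0,0],[0,0,0]],[[0,0,0],[0,0,0]],[[0,0,0],[0,0,0]]]}'
cat > look.py <<'E'
from bench import cams,monitor
from h import *
F=[];ims=[]
for i in range(6):
    c=cams.camera("side");s=monitor.read_state();F.append(s["ft_force"])
print(s["time"],s["ee_pos"],np.mean(F,0),s["joint_torque"][[1,3]])
P=cloud(c);d=P-[.5826,-.0224,0];rr=np.hypot(d[...,0],d[...,1]);z=P[...,2]
m=(rr>.021)&(rr<.028)&(z>.03)&(z<.058)&(c["pixels"].min(-1)>120)
print("roll top z",np.percentile(z[m],[25,50,75,90]),m.sum())
u,v=265,185
cv2.imwrite("pics/a7.png",cv2.resize(c["pixels"][v-40:v+40,u-40:u+40],(480,480),interpolation=cv2.INTER_CUBIC))
E
python3 look.py
```

```text
time: 16.82
ee_pos: [0.5822, -0.025, 0.0726]
eef_rot: [0.973, 0.229, 0.0, 0.0]
ft_force: [-1.1, 1.7, 5.1]
width: 0.0214
grip_force: 60.4
17.1167 [ 0.58224832 -0.02498158  0.07261938] [-1.13275743  1.67440175  5.22399201] [-57.06136107 -32.75903463]
roll top z [0.03588734 0.0414884  0.04287    0.0439008 ] 159
```

View pics/a7.png

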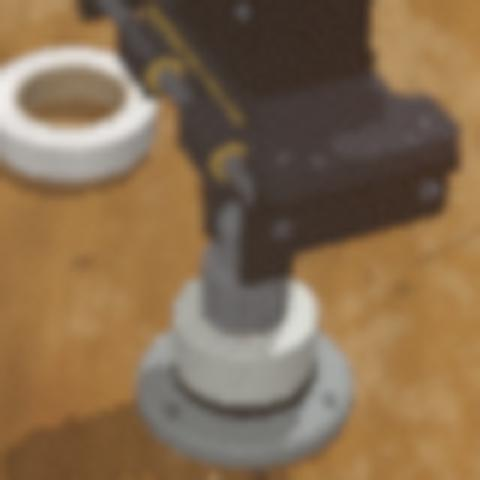

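The cap is on the stud and pressed onto the roll ((245,280) in the crop). The roll top reads about 43–44 mm, i.e. roughly 8 mm of platter travel. I press slightly further for margin and then check it again.

```bash
python3 -m crank '{"steps":[[[0,0,-0.03],[0,0,0]],[[0,0,0],[0,0,0]],[[0,0,0],[0,0,0]],[[0,0,0],[0,0,0]],[[0,0,0],[0,0,0]],[[0,0,0],[0,0,0]],[[0,0,0],[0,0,0]],[[0,0,0],[0,0,0]]]}'; python3 look.py
```

```text
time: 17.78
ee_pos: [0.5822, -0.025, 0.0719]
eef_rot: [0.973, 0.229, 0.0, 0.0]
ft_force: [-2.1, 1.5, 5.1]
width: 0.0214
grip_force: 60.5
18.0833 [ 0.58225781 -0.02498221  0.07189978] [-1.38817577  1.97366934  5.25948292] [-56.88539028 -32.65536904]
roll top z [0.03608443 0.04093798 0.04244657 0.04353226] 158
```

```bash
python3 -c "from bench import ticket;print(ticket.close_job())"
```

```text
the job is handed in; nothing more can be done
None
```

The roll lies flat on the platter and the cap is over the stud past the detent (force peaked near 10 N, then dropped). I handed the job in at about 18 s with the cap still gripped and pressed, platter down about 8 mm by tool height and camera, and the bystanders not touched.

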